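# Set out the weighing station

## Robot

A 7-joint arm with a two-finger parallel gripper is mounted at the origin on a cart in front of the work surface, level with it; the furniture and walls round the work are solid. World frame = base frame: x ahead of the robot, y to its left, z up, the work surface at z = 0. Lengths are in m, angles in rad, forces in N, time in s.
With the tool pointing down it reaches from about 0.425 to 1.025 m from the base axis. Payload 3.6 kg.
Tool frame: the origin (TCP) lies midway between the tips of the shut fingers; the grasp point (between the pads) lies 19 mm behind it (grip_depth is the distance from the TCP to the grasp point, in m); z points along the fingers, y is the line along which they close (so a half turn about z gives the same grasp; the last joint's range is limited). The gripper opens to 85 mm and grips with 20 to 120 N. Pads are 22 mm wide; open, the fingers measure 114 mm over their backs; the gripper's body (76 mm by 85 mm) begins 54 mm behind the grasp point. The pads swing forward as they close: fully open they stand 13 mm farther back than shut.
Start: joints at [1.133, 0.591, 0.048, 1.609, -0.033, 0.943, -0.034], TCP at [0.245, -0.682, 0.231] pointing down, gripper open.
Joint ranges: [-2.69, 2.69], [-0.47, 2.24], [-1.27, 1.36], [0.19, 2.51], [-1.53, 4.68], [0.08, 2.07], [-3.09, 3.09]. Speed limits (rad/s): [2.57, 2.57, 3.14, 3.14, 3.14, 3.14, 3.14].

## Interface

Orientations are given as a unit quaternion [x, y, z, w].
In Python, from station import * gives the robot as it stands. The module is installed in compiled form; this text tells all that it offers.
- The arm moves only by the tool carry_out, never from a script. Its argument "targets" is a list that holds one entry, the list of rows, each a list of 7 numbers: the shift along the tool's x, y, z in mm, then the turn, a rotation vector about the tool's x, y, z in degrees, then the closure, from 0 (fully open) to 1 (shut). A call has exactly 8 rows; each row is the pose to reach, as a shift and turn from the pose commanded when the call began, along the tool's axes at that moment; what a row does not reach only later rows make up. A row lasts 1/10 s, in which the tool goes at most 50 mm and 8.59 degrees, less where a joint would pass 70% of its speed; a pose out of reach is approached as far as the arm can. A call with a gripper value outside its range is refused whole. The fingers move at their own pace and stop on an object; "force" is the grip in N (left out, the last holds). Time passes only in rows, so rows that repeat a pose let the fingers close, or fill a call up. It gives the time, the measured TCP pose, the force, the opening and the grip force at its end, in the units of the state.
- get_state(): the state, without advancing time (a new reading comes with each control period).
- get_image(name): name is "side" or "top"; returns a dict with "image" (420x560x3 uint8, red, green, blue), "fovy" (degrees; the focal length in pixels is half the picture's height over the tangent of half this angle, whatever the lens; pixels are square), "cx", "cy" (the principal point, pixels), "R" (3x3) and "t" (3): a world point X has camera coordinates R X + t. Camera axes: x right, y down, z forward; pixel columns grow to the right and rows downward; lengths in m; the calibration is good to about 2 mm. A picture is of the moment at which its call begins. There is no depth.
- sign_off(): hands the job in; it is judged then, once.
The state is a dict: "time_s": time; "q": joint angles; "dq": joint speeds; "effort": joint torques, N m; "tcp_pos": TCP position; "tcp_rot": TCP orientation; "wrist_force": force on the tool from outside, world axes, zero at the start; "moment": the same for the moment, N m; "width": finger opening in m; "gripper_force": force on a finger pad.
Only numpy, scipy, OpenCV 4.12 (cv2) and the standard library are available. Lean on these libraries where they do the work, as an engineer would, in place of code of your own. Each camera call takes 0.05 s, during which the arm holds its last target. There are 200 camera calls.

## Task

Set out the bench for weighing in three reagents: stand the empty glass jar in the middle of the balance's pan and have it closed with its rubber stopper, fully home, so that the two can be tared together, and stand the three reagent bottles in the wells of the blue caddy in the order in which they are called for, the black-capped one at the left as the robot sees it, the red-capped one at the right and the green-capped one between them. The balance is delicate, so set things down on it gently, and do not tip the jar or the bottles over or push the amber bottle and the measuring cylinder about.

Things in the scene. Friction and masses are not known exactly. Their poses are not given: they have to be found in the camera images.
- reagent_black: loose reagent bottle with a BLACK cap, white body with a blue-bordered label. Round, upright: 37 mm diameter up to 58 mm height, then the cap (fixed), 23 mm diameter, to 70 mm. 85 g. Origin: centre of its underside, z up its axis. Stands on the worktop at the start.
- reagent_green: loose reagent bottle with a GREEN cap, brown body with a red-bordered label; same shape, size, mass and origin as the black-capped one.
- reagent_red: loose reagent bottle with a RED cap, white body with a blue-bordered label; same shape, size, mass and origin as the black-capped one.
- glass_jar: loose small clear glass jar, open, upright on the worktop, 34 mm outer diameter, 40 mm tall, 45 g. Cylindrical from 3 to 30 mm height, then a short neck; the rim at 40 mm is 31 mm in outer diameter, its mouth 25 to 27 mm wide. Origin: centre of its underside, z up.
- stopper: loose flanged red-brown rubber stopper standing on its plug: plug below, 13 mm long, tapering from 21 to 19 mm diameter with a 3 mm bevel at its end (14 mm); cylindrical head above, 33 mm diameter, 13 mm tall (26 mm in all). 22 g. Origin: centre of the plug's underside, z up. Fully home in the jar, the head's underside rests on the rim. Hold it by the head.
- balance: fixed cream electronic balance, 205 mm wide, 194 deep, 52 high, display and keys on the side towards the robot. Origin: centre of its underside; +y points to its rear, away from the display, +x along its width. The flat off-white pan is 191 mm (x) by 124 mm (y), its middle at x = 0, y = +28 mm in this frame, its surface 47.3 mm above the worktop.
- caddy: fixed blue block, 70 mm deep, 188 long, 26 high (low foot 5 mm wider all round), with three round wells in a row. Origin: centre of its underside; x points away from the robot, y along the row to the robot's left. Well centres at x = 0, y = +58 (left), 0, -58 mm (right). Wells are 48 mm wide with a 4 mm chamfer; their floor is 4 mm above the worktop, so a bottle stands 22 mm deep.
- amber_bottle: bystander: loose open amber glass bottle, 82 mm diameter, 154 mm tall, left of the work. Origin: centre of its underside.
- cylinder: bystander: loose clear measuring cylinder, 29 mm diameter, 199 mm tall, on a blue hexagonal foot 52 x 60 mm, right of the work. Origin: centre of its underside.
Not all that is in view belongs to the job. Leave any yellow look-alike of the glass_jar alone.

How it is judged:
At the end, for the whole second after the job is handed in: Jar upright on the pan within 15 mm of its middle each way; stopper home in it, head on the rim (within 3 mm); black, green, red bottles upright on the floors of the left, middle, right wells; all at rest; amber bottle and cylinder upright, moved under 30 mm (x of glass_jar in the frame of balance between -0.015 and 0.015 m and y of glass_jar in the frame of balance between 0.013 and 0.043 m and height (world z) of glass_jar between 0.043 and 0.052 m and angle between each of glass_jar, reagent_black, reagent_green, reagent_red, amber_bottle, cylinder's own z axis and vertical below 0.1 rad and horizontal distance between stopper and glass_jar below 0.004 m and z of stopper in the frame of glass_jar between 0.024 and 0.03 m and angle between stopper's own z axis and vertical below 0.15 rad and x of reagent_black in the frame of caddy between -0.009 and 0.009 m and y of reagent_black in the frame of caddy between 0.049 and 0.067 m and height (world z) of each of reagent_black, reagent_green, reagent_red below 0.008 m and x of reagent_green in the frame of caddy between -0.009 and 0.009 m and y of reagent_green in the frame of caddy between -0.009 and 0.009 m and x of reagent_red in the frame of caddy between -0.009 and 0.009 m and y of reagent_red in the frame of caddy between -0.067 and -0.049 m and linear speed of each of reagent_black, reagent_green, reagent_red, glass_jar, stopper below 0.02 m/s and distance of each of amber_bottle, cylinder from where it was at the start of the episode below 0.03 m); the robot touches nothing.
It fails at once if the jar or a reagent bottle is tipped over (more than 40 degrees) (angle between any of reagent_black, reagent_green, reagent_red, glass_jar's own z axis and vertical above 0.7 rad).
It fails at once if the amber bottle or the measuring cylinder is pushed more than 30 mm (distance of any of amber_bottle, cylinder from where it was at the start of the episode above 0.03 m).
It fails at once if the balance is struck or pressed with more than 40 N (contact force between anything else and balance above 40 N).
It also fails if it takes over 141 s, if anything falls off the work surface, if the arm or the gripper's body presses on something with over 40 N, if the wrist force passes 120 N, or if a joint passes its speed limit or range.

## Working session

There is one attempt and no reset: what is moved stays moved. The work goes in short steps, Python scripts to look and compute and a tool call to move; the robot and the scene stay as the last step left them, time stands still between calls to the robot, and variables do not carry over. Pictures are saved under pics/ and viewed, at most 14 in all, crops included, and the job is handed in when it is done.

Besides the shell and the picture viewer there is one more tool, called by a JSON object that holds its "op" and its "data". carry_out: Moves the arm, as the interface text tells. Its arguments: {"type":"object","properties":{"targets":{"type":"array"},"force":{"type":"number"}},"required":["targets"]}

```bash
mkdir -p pics
python3 - <<'E'
from station import *
import cv2,pickle
s=get_state();print({k:s[k] for k in('time_s','tcp_pos','tcp_rot','width','wrist_force')})
d={}
for n in('side','top'):
    i=get_image(n);d[n]=i;cv2.imwrite(f'pics/{n}0.png',i['image'][...,::-1]);print(n,i['fovy'],i['cx'],i['cy'],i['R'],i['t'])
pickle.dump(d,open('im0.pkl','wb'))
E
```

```text
{'time_s': 0.0, 'tcp_pos': array([ 0.24478951, -0.68151439,  0.23014937]), 'tcp_rot': array([ 9.85166618e-01,  1.71596775e-01, -2.49305830e-04, -1.10455438e-03]), 'width': 0.08515526594822784, 'wrist_force': array([ 0.57417872,  1.13024635, -0.49245644])}
side 50.81673082366481 273.2693602275938 212.67401898308978 [[-0.9075732  -0.41965165 -0.01426091]
 [-0.23512429  0.53605168 -0.81078059]
 [ 0.34789    -0.73248965 -0.58517644]] [0.44525953 0.12286715 0.98722401]
top 51.93541035867529 280.7868891199821 210.2432132559406 [[-0.00439641 -0.99997821  0.00492395]
 [-0.99815386  0.00409    -0.06059829]
 [ 0.06057683 -0.00518127 -0.99815009]] [0.04019778 0.4819159  1.36283509]
```

View pics/side0.png

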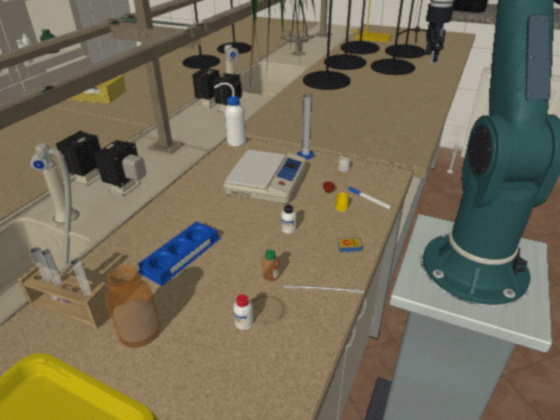

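View pics/top0.png

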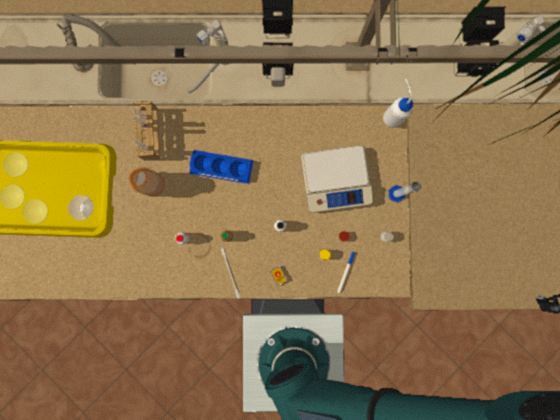

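Side view: the red cap is at (242,300), green cap (270,257), black cap (289,212), stopper (328,187), clear jar (344,164), yellow look-alike (342,201), caddy (180,251) and balance (267,175). In the top view, the jar candidates are the clear one at (387,237) and the yellow one at (325,255). The task says clear glass and to leave the yellow one alone, so it should be the clear one. I'll confirm that in an enlarged crop.

Run:
```python
import pickle,cv2,numpy as np
d=pickle.load(open('im0.pkl','rb'))
a=cv2.resize(d['top']['image'][140:290,160:420],None,fx=3,fy=3,interpolation=cv2.INTER_CUBIC)
b=cv2.resize(d['side']['image'][90:335,130:400],None,fx=2.4,fy=2.4,interpolation=cv2.INTER_CUBIC)
cv2.imwrite('pics/topc.png',a[...,::-1]);cv2.imwrite('pics/sidec.png',b[...,::-1])
```

```text
(no output)
```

View pics/topc.png

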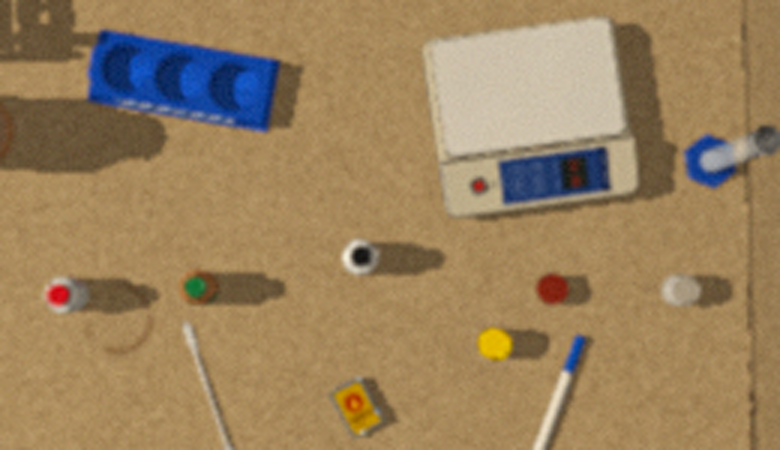

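View pics/sidec.png

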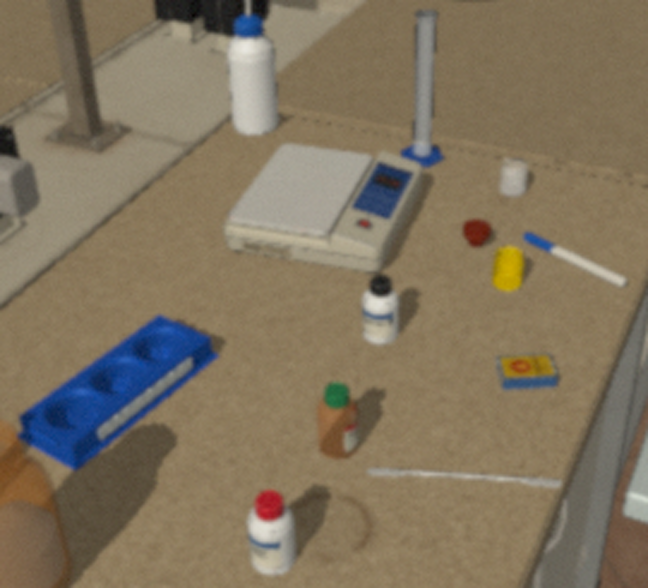

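The crop confirms it: the clear open jar is the pale one at top-crop (682,291), which is (387,237) in the full picture. The yellow cup at (495,343) is the look-alike. The stopper is at (552,289). Next I'll measure.

```bash
cat > h.py <<'E'
import numpy as np,cv2
from scipy.spatial.transform import Rotation as Ro
def ray(c,p):
    f=c['image'].shape[0]/2/np.tan(np.radians(c['fovy']/2))
    R,t=np.array(c['R']),np.array(c['t'])
    d=R.T@np.array([(p[0]-c['cx'])/f,(p[1]-c['cy'])/f,1.]);return -R.T@t,d/np.linalg.norm(d)
def plane(c,p,z):
    o,d=ray(c,p);return o+d*(z-o[2])/d[2]
def proj(c,X):
    f=c['image'].shape[0]/2/np.tan(np.radians(c['fovy']/2))
    v=np.array(c['R'])@X+c['t'];return np.array([c['cx'],c['cy']])+f*v[:2]/v[2]
def tri(c1,p1,c2,p2):
    A=np.zeros((3,3));b=np.zeros(3)
    rs=[ray(c1,p1),ray(c2,p2)]
    for o,d in rs:
        M=np.eye(3)-np.outer(d,d);A+=M;b+=M@o
    X=np.linalg.solve(A,b);return X,[np.linalg.norm((np.eye(3)-np.outer(d,d))@(X-o)) for o,d in rs]
def masks(im):
    h=cv2.cvtColor(im,cv2.COLOR_RGB2HSV).astype(int);H,S,V=h[...,0],h[...,1],h[...,2]
    return dict(red=((H<8)|(H>172))&(S>150)&(V>140),green=(H>45)&(H<90)&(S>90),black=(V<60),
      stopper=((H<8)|(H>170))&(S>120)&(V>50)&(V<160),pale=(S<60)&(V>110),blue=(H>100)&(H<125)&(S>150))
def blob(m,near,r=15):
    "centroid, area of the blob nearest a pixel"
    w=np.zeros(m.shape,np.uint8);x,y=near;w[max(0,y-r):y+r,max(0,x-r):x+r]=1
    n,l,st,ce=cv2.connectedComponentsWithStats((m.astype(np.uint8))*w)
    k=1+np.argmax(st[1:,4]);return ce[k],st[k],l==k
E
python3 - <<'E'
from h import *
import pickle
d=pickle.load(open('im0.pkl','rb'));T,S=d['top'],d['side'];mt,ms=masks(T['image']),masks(S['image'])
np.set_printoptions(precision=4,suppress=True)
for n,k,a,b,r in[('black','black',(280,226),(289,209),9),('green','green',(226,236),(270,255),10),('red','red',(180,238),(242,300),12),('stopper','stopper',(344,236),(328,187),11),('jar','pale',(387,237),(344,164),12)]:
    p,sa,_=blob(mt[k],a,r);q,sb,_=blob(ms[k],b,r);X,e=tri(T,p,S,q);print(n,p,sa,q,sb,X,np.array(e))
# pan/caddy: top view corners
p,st,m=blob(mt['blue'],(221,167),40);c=max(cv2.findContours(m.astype(np.uint8),0,1)[0],key=cv2.contourArea);print('caddy',p,st,cv2.minAreaRect(c))
h=cv2.cvtColor(T['image'],cv2.COLOR_RGB2HSV)
print(h[165,335],h[200,311],h[237,387],h[237,400],h[250,360])
for n in(3,): print(h[160:172:3,205:215:3])
E
```

```text
black [280.0909 224.9091] [278 223   5   5  22] [288.1556 208.4222] [285 205   7   8  45] [0.4327 0.0403 0.0654] [0.0013 0.0013]
green [224.7097 235.2903] [222 233   6   6  31] [269.8333 254.5641] [265 250  10  10  78] [0.4017 0.2101 0.0647] [0.0012 0.0012]
red [179.0833 237.7778] [176 235   7   7  36] [241.6214 299.6214] [237 294  11  12 103] [0.3948 0.3492 0.0668] [0.0012 0.0012]
stopper [343.8429 235.8857] [339 232  10   9  70] [328.3038 186.3038] [324 182  10  10  79] [ 0.3979 -0.1621  0.0197] [0.0016 0.0016]
jar [383.6757 236.0811] [381 232   8   9  37] [343.6509 163.6272] [338 156  12  16 169] [ 0.3952 -0.2872  0.0275] [0.0032 0.0032]
caddy [220.5409 165.6982] [ 190  151   63   32 1309] ((220.18917846679688, 166.3648681640625), (60.99202346801758, 23.344655990600586), 9.462321281433105)
[ 17  45 204] [ 20  70 194] [ 17  66 170] [ 18 126 103] [ 18 114 165]
[[[108 249 180]
  [109 230 181]
  [109 230 164]
  [109 245 100]]

 [[108 229 199]
  [109 228 195]
  [110 226 148]
  [110 218  90]]

 [[108 241 186]
  [109 229 169]
  [109 245 128]
  [110 209 100]]

 [[109 231 159]
  [109 237 158]
  [109 231 150]
  [109 244  91]]]
```

Run:
```python
from h import *
import pickle
d=pickle.load(open('im0.pkl','rb'));T,S=d['top'],d['side']
a=cv2.resize(T['image'][145:188,184:258],None,fx=5,fy=5,interpolation=cv2.INTER_CUBIC)
b=cv2.resize(S['image'][220:284,136:222],None,fx=4,fy=4,interpolation=cv2.INTER_CUBIC)
c=cv2.resize(T['image'][142:215,296:378],None,fx=4,fy=4,interpolation=cv2.INTER_CUBIC)
e=cv2.resize(S['image'][145:205,220:312],None,fx=4,fy=4,interpolation=cv2.INTER_CUBIC)
W=np.zeros((600,750,3),np.uint8)
for im,x,y in((a,0,0),(b,375,0),(c,0,300),(e,375,300)): W[y:y+im.shape[0],x:x+im.shape[1]]=im[:600-y,:750-x]
cv2.imwrite('pics/comp.png',W[...,::-1])
```

```text
(no output)
```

View pics/comp.png

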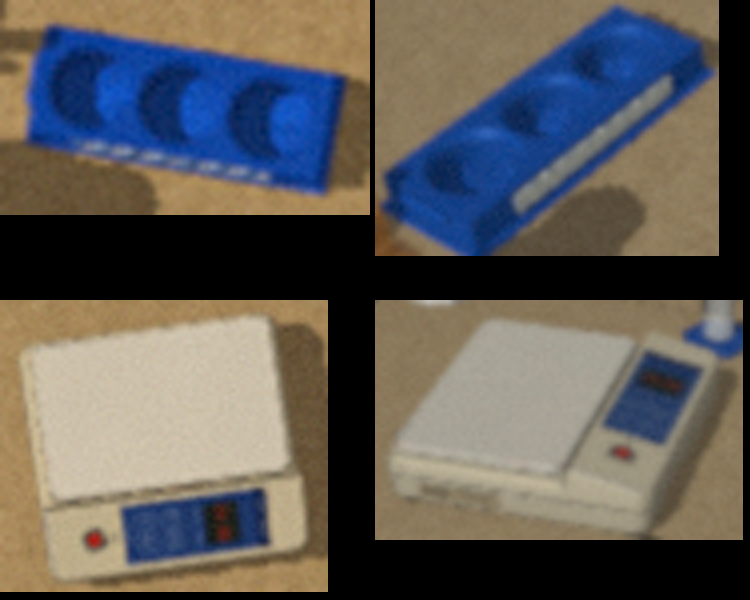

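The composite shows the caddy wells in the top view (left half) at about (88,88), (178,105), (271,122). In the side view they are at about (468,165), (542,110), (611,58). The pan corners are top (20,348), (272,318), (292,468), (48,500) and side (480,320), (636,338), (560,472), (395,455).

Run:
```python
from h import *
import pickle
np.set_printoptions(precision=4,suppress=True)
d=pickle.load(open('im0.pkl','rb'));T,S=d['top'],d['side']
f=lambda p,o,off,s:((p[0]-o[0]+.5)/s-.5+off[0],(p[1]-o[1]+.5)/s-.5+off[1])
ct=lambda p:f(p,(0,0),(184,145),5); cs=lambda p:f(p,(375,0),(136,220),4)
pt=lambda p:f(p,(0,300),(296,142),4); ps=lambda p:f(p,(375,300),(220,145),4)
for n,a,b in(('L',(88,88),(468,165)),('M',(178,105),(542,110)),('R',(271,122),(611,58))):
    X,e=tri(T,ct(a),S,cs(b));print(n,X,e[0],'top@26',plane(T,ct(a),.026)[:2],'side@26',plane(S,cs(b),.026)[:2])
Q=[]
for a,b in(((20,348),(395,455)),((272,318),(480,320)),((292,468),(636,338)),((48,500),(560,472))):
    X,e=tri(T,pt(a),S,ps(b));Q.append(X);print('pan',X,e[0],plane(T,pt(a),.0473)[:2],plane(S,ps(b),.0473)[:2])
Q=np.array(Q);print('mean',Q.mean(0));
c=np.array([plane(T,pt(a),.0473) for a in((20,348),(272,318),(292,468),(48,500))]);print(c.mean(0),np.linalg.norm(np.diff(c,axis=0),axis=1))
c=np.array([plane(S,ps(a),.0473) for a in((395,455),(480,320),(636,338),(560,472))]);print(c.mean(0),np.linalg.norm(np.diff(c,axis=0),axis=1))
# jar with a looser mask
h=cv2.cvtColor(T['image'],cv2.COLOR_RGB2HSV).astype(int)
p,st,_=blob((h[...,1]<88)&(h[...,2]>120),(387,237),12);print('jar',p,st)
q,sb,_=blob(masks(S['image'])['pale'],(344,164),12);print(tri(T,p,S,q),plane(T,p,.02),plane(S,q,.02))
print('amber/cyl', plane(T,(146,182),.15), plane(T,(397,194),0.01),plane(T,(415,187),.199))
```

```text
L [0.6352 0.2906 0.0279] 0.00027908907834574417 top@26 [0.6358 0.2911] side@26 [0.6365 0.289 ]
M [0.6248 0.2338 0.0271] 0.0003813852321094287 top@26 [0.6247 0.2338] side@26 [0.6261 0.2329]
R [0.6148 0.1753 0.0257] 0.0014450874996190981 top@26 [0.6135 0.1745] side@26 [0.6161 0.176 ]
pan [ 0.6546 -0.0272  0.0431] 0.004873284511519515 [ 0.6582 -0.0248] [ 0.646  -0.0228]
pan [ 0.6837 -0.223   0.0452] 0.002095349871820409 [ 0.6813 -0.2235] [ 0.6838 -0.219 ]
pan [ 0.5618 -0.2372  0.0487] 0.0006113446172426332 [ 0.5625 -0.2373] [ 0.5623 -0.2398]
pan [ 0.5358 -0.0468  0.0478] 0.002375114369611497 [ 0.5381 -0.0459] [ 0.5339 -0.0483]
mean [ 0.609  -0.1336  0.0462]
[ 0.61   -0.1329  0.0473] [0.2    0.1196 0.1929]
[ 0.6065 -0.1325  0.0473] [0.1998 0.1233 0.1937]
jar [386.2991 236.3846] [380 231  14  11 117]
(array([ 0.3958, -0.2961,  0.0227]), [np.float64(0.001514451763132857), np.float64(0.0015144517631328674)]) [ 0.3973 -0.2963  0.02  ] [ 0.3957 -0.3015  0.02  ]
amber/cyl [0.5571 0.4276 0.15  ] [ 0.5332 -0.3359  0.01  ] [ 0.5341 -0.3342  0.199 ]
```

Targets in world coordinates (m):

| Item | Position |
|---|---|
| Jar | (0.396, -0.297) |
| Stopper | (0.398, -0.162) |
| Black bottle | (0.433, 0.040) |
| Green bottle | (0.402, 0.210) |
| Red bottle | (0.395, 0.349) |
| Left well | (0.635, 0.2905) |
| Middle well | (0.625, 0.2335) |
| Right well | (0.615, 0.176) |
| Pan middle | (0.608, -0.133) |

I'll use one tool yaw for everything, with tool x at 80° so the fingers close across the caddy row.

{"op": "carry_out", "data": {"targets": [[[20, -25, 0, 0, 0, -5, 0], [55, -65, 0, 0, 0, -12, 0], [90, -103, 0, 0, 0, -20, 0], [125, -143, 0, 0, 0, -28, 0], [160, -183, 0, 0, 0, -36, 0], [195, -223, 0, 0, 0, -44, 0], [230, -263, 0, 0, 0, -52, 0], [250, -286, 0, 0, 0, -60, 0]]], "force": 30}}

```text
time_s: 0.9
tcp_pos: [0.3839, -0.3264, 0.2312]
tcp_rot: [0.765, 0.643, -0.0, -0.0]
wrist_force: [0.6, -0.2, 0.0]
width: 0.0853
gripper_force: 0.0
```

```bash
cat > g.py <<'E'
from station import *
from h import *
import sys
s=get_state();R=Ro.from_quat(s['tcp_rot']).as_matrix()
print('t',s['time_s'],'tcp',s['tcp_pos'].round(4),'w',round(s['width'],4),'gf',round(float(np.max(s['gripper_force'])),1),'F',np.round(s['wrist_force'],1),'q6',s['q'].round(2))
w=np.array([[.1736,.9848,0],[.9848,-.1736,0],[0,0,-1]]).T
print('turn deg',np.degrees(Ro.from_matrix(R.T@w).as_rotvec()).round(1))
a=list(map(float,sys.argv[1:]))
for i in range(0,len(a),3): print('shift',a[i:i+3],(R.T@(np.array(a[i:i+3])-s['tcp_pos'])*1000).round(1))
E
python3 g.py .396 -.297 .23 .396 -.297 .004
```

```text
t 0.9 tcp [ 0.3839 -0.3264  0.2312] w 0.0853 gf 0.0 F [ 0.6 -0.2  0. ] q6 [ 0.84  0.33 -0.28  2.09  0.13  0.74  0.3 ]
turn deg [-0.  -0.   0.1]
shift [0.396, -0.297, 0.23] [31.   6.9  1.2]
shift [0.396, -0.297, 0.004] [ 31.    6.9 227.2]
```

{"op": "carry_out", "data": {"targets": [[[31, 7, 10, 0, 0, 0, 0], [31, 7, 40, 0, 0, 0, 0], [31, 7, 75, 0, 0, 0, 0], [31, 7, 110, 0, 0, 0, 0], [31, 7, 145, 0, 0, 0, 0], [31, 7, 175, 0, 0, 0, 0], [31, 7, 195, 0, 0, 0, 0], [31, 7, 205, 0, 0, 0, 0]]]}}

```text
time_s: 1.7
tcp_pos: [0.3951, -0.2987, 0.0244]
tcp_rot: [0.767, 0.641, -0.001, -0.002]
wrist_force: [-0.5, 0.2, 0.8]
width: 0.0858
gripper_force: 0.0
```

```bash
python3 g.py .396 -.298 .004
python3 - <<'E'
from station import *
import cv2,numpy as np
a=get_image('side')['image'][110:200,290:400];b=get_image('top')['image'][205:265,340:430]
a=cv2.resize(a,None,fx=4,fy=4);b=cv2.resize(b,None,fx=4,fy=4)
W=np.zeros((360,800,3),np.uint8);W[:,:440]=a;W[:240,440:]=b;cv2.imwrite('pics/jar1.png',W[...,::-1])
E
```

```text
t 1.7 tcp [ 0.3951 -0.2987  0.0244] w 0.0858 gf 0.0 F [-0.5  0.2  0.8] q6 [ 0.65  0.67 -0.13  2.23  0.31  0.26  0.07]
turn deg [-0.2 -0.1 -0.2]
shift [0.396, -0.298, 0.004] [ 0.9  0.8 20.4]
```

View pics/jar1.png

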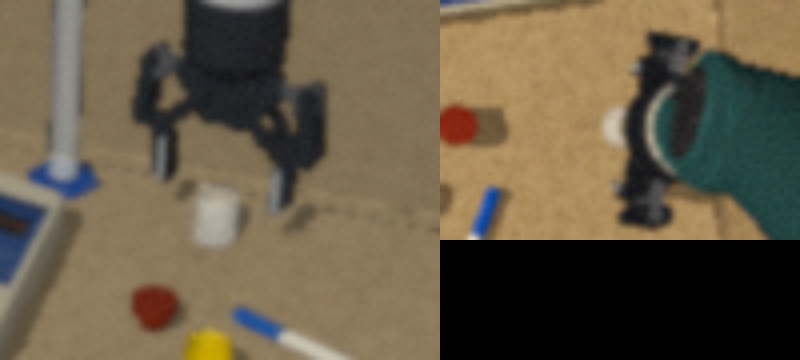

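The jar's rim at crop (217,190) lies midway between the fingertips at (163,180) and (277,212), so it is aligned. I'll lower the tool and grip.

{"op": "carry_out", "data": {"targets": [[[1, 1, 8, 0, 0, 0, 0], [1, 1, 15, 0, 0, 0, 0], [1, 1, 20, 0, 0, 0, 0], [1, 1, 20, 0, 0, 0, 0.3], [1, 1, 20, 0, 0, 0, 0.6], [1, 1, 20, 0, 0, 0, 0.8], [1, 1, 20, 0, 0, 0, 0.9], [1, 1, 20, 0, 0, 0, 0.9]]], "force": 25}}

```text
time_s: 2.6
tcp_pos: [0.3973, -0.2987, 0.0067]
tcp_rot: [0.767, 0.641, 0.0, 0.0]
wrist_force: [-0.5, 0.2, 3.9]
width: 0.0331
gripper_force: 24.9
```

```bash
python3 g.py .396 -.298 .15 .608 -.133 .15
```

```text
t 2.6 tcp [ 0.3973 -0.2987  0.0067] w 0.0331 gf 24.9 F [-0.5  0.2  3.9] q6 [ 0.63  0.7  -0.1   2.24  0.32  0.22  0.06]
turn deg [ 0.   0.  -0.2]
shift [0.396, -0.298, 0.15] [   0.4   -1.4 -143.3]
shift [0.608, -0.133, 0.15] [ 200.5  177.9 -143.3]
```

{"op": "carry_out", "data": {"targets": [[[0, 0, -10, 0, 0, 0, 0.9], [0, 0, -35, 0, 0, 0, 0.9], [0, 0, -65, 0, 0, 0, 0.9], [0, 0, -95, 0, 0, 0, 0.9], [20, 18, -115, 0, 0, 0, 0.9], [50, 44, -120, 0, 0, 0, 0.9], [75, 67, -120, 0, 0, 0, 0.9], [90, 80, -120, 0, 0, 0, 0.9]]]}}

```text
time_s: 3.4
tcp_pos: [0.4949, -0.2221, 0.1278]
tcp_rot: [0.766, 0.642, 0.002, 0.001]
wrist_force: [-0.5, 0.1, 0.0]
width: 0.0331
gripper_force: 25.0
```

```bash
python3 g.py .608 -.133 .12 .608 -.133 .055
```

```text
t 3.4 tcp [ 0.4949 -0.2221  0.1278] w 0.0331 gf 25.0 F [-0.5  0.1  0. ] q6 [ 0.51  0.52 -0.23  2.09  0.22  0.54 -0.05]
turn deg [ 0.2 -0.  -0.1]
shift [0.608, -0.133, 0.12] [107.5  95.7   8.2]
shift [0.608, -0.133, 0.055] [107.4  95.5  73.2]
```

{"op": "carry_out", "data": {"targets": [[[20, 18, 0, 0, 0, 0, 0.9], [45, 40, 0, 0, 0, 0, 0.9], [70, 62, 0, 0, 0, 0, 0.9], [92, 82, 0, 0, 0, 0, 0.9], [105, 93, 5, 0, 0, 0, 0.9], [107, 95, 20, 0, 0, 0, 0.9], [107, 95, 40, 0, 0, 0, 0.9], [107, 95, 55, 0, 0, 0, 0.9]]]}}

```text
time_s: 4.2
tcp_pos: [0.6017, -0.1374, 0.0691]
tcp_rot: [0.768, 0.641, -0.002, -0.001]
wrist_force: [-1.4, 0.2, -0.9]
width: 0.0329
gripper_force: 25.0
```

```bash
python3 g.py .608 -.133 .055
python3 - <<'E'
from station import *
import cv2,numpy as np
a=get_image('side')['image'][100:225,210:360]
cv2.imwrite('pics/pan1.png',cv2.resize(a,None,fx=4.5,fy=4.5)[...,::-1])
E
```

```text
t 4.2 tcp [ 0.6017 -0.1374  0.0691] w 0.0329 gf 25.0 F [-1.4  0.2 -0.9] q6 [ 0.28  0.68 -0.19  1.95  0.23  0.54 -0.25]
turn deg [-0.2  0.1 -0.3]
shift [0.608, -0.133, 0.055] [ 5.4  5.5 14.1]
```

View pics/pan1.png

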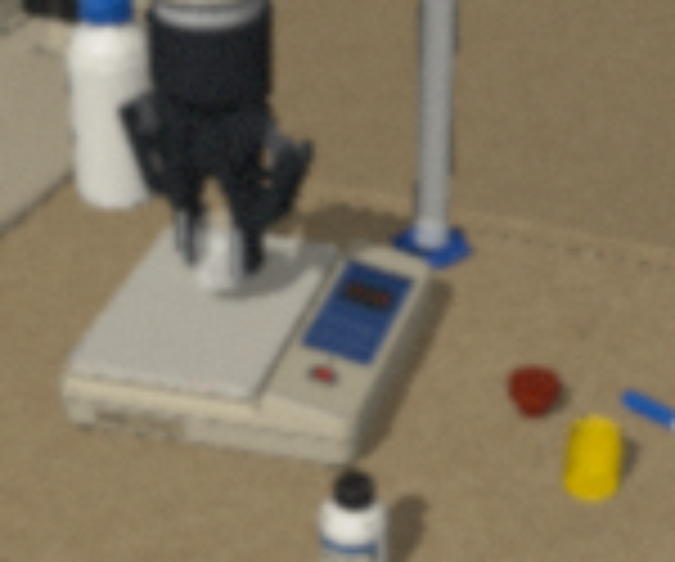

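The jar, held at (218,270), is above the pan near its middle. I'll correct the position lag before lowering it.

{"op": "carry_out", "data": {"targets": [[[0, 0, 0, 0, 0, 0, 0.9], [0, 0, 0, 0, 0, 0, 0.9], [0, 0, 1, 0, 0, 0, 0.9], [0, 0, 2, 0, 0, 0, 0.9], [0, 0, 3, 0, 0, 0, 0.9], [0, 0, 4, 0, 0, 0, 0.9], [0, 0, 5, 0, 0, 0, 0.9], [0, 0, 5, 0, 0, 0, 0.9]]]}}

```text
time_s: 5.05
tcp_pos: [0.6043, -0.1358, 0.0662]
tcp_rot: [0.767, 0.641, -0.0, -0.0]
wrist_force: [-0.0, 0.6, -0.8]
width: 0.0328
gripper_force: 25.0
```

```bash
python3 g.py .608 -.133 .054
```

```text
t 5.05 tcp [ 0.6043 -0.1358  0.0662] w 0.0328 gf 25.0 F [-0.   0.6 -0.8] q6 [ 0.28  0.68 -0.19  1.95  0.24  0.53 -0.25]
turn deg [-0.   0.  -0.2]
shift [0.608, -0.133, 0.054] [ 3.4  3.1 12.2]
```

{"op": "carry_out", "data": {"targets": [[[2, 2, 2, 0, 0, 0, 0.9], [3, 3, 4, 0, 0, 0, 0.9], [3, 3, 6, 0, 0, 0, 0.9], [3, 3, 8, 0, 0, 0, 0.9], [3, 3, 9, 0, 0, 0, 0.9], [3, 3, 10, 0, 0, 0, 0.9], [3, 3, 10, 0, 0, 0, 0.9], [3, 3, 10, 0, 0, 0, 0.9]]]}}

```text
time_s: 5.85
tcp_pos: [0.6079, -0.1335, 0.0563]
tcp_rot: [0.767, 0.641, -0.0, 0.0]
wrist_force: [0.1, -0.2, -0.3]
width: 0.0328
gripper_force: 25.0
```

```bash
python3 g.py .608 -.133 .054
```

```text
t 5.85 tcp [ 0.6079 -0.1335  0.0563] w 0.0328 gf 25.0 F [ 0.1 -0.2 -0.3] q6 [ 0.27  0.7  -0.18  1.94  0.24  0.52 -0.26]
turn deg [-0.   0.  -0.3]
shift [0.608, -0.133, 0.054] [ 0.5 -0.   2.3]
```

{"op": "carry_out", "data": {"targets": [[[0, 0, 0.5, 0, 0, 0, 0.9], [0, 0, 1, 0, 0, 0, 0.9], [0, 0, 1.5, 0, 0, 0, 0.9], [0, 0, 2, 0, 0, 0, 0.9], [0, 0, 2.5, 0, 0, 0, 0.9], [0, 0, 2.5, 0, 0, 0, 0.9], [0, 0, 2.5, 0, 0, 0, 0.9], [0, 0, 2.5, 0, 0, 0, 0.9]]]}}

```text
time_s: 6.65
tcp_pos: [0.608, -0.1334, 0.0541]
tcp_rot: [0.767, 0.641, -0.0, 0.0]
wrist_force: [-1.7, 0.5, 4.5]
width: 0.0329
gripper_force: 25.4
```

The jar is on the pan, pressing with 4.5 N. Release and lift off.

{"op": "carry_out", "data": {"targets": [[[0, 0, 0, 0, 0, 0, 0.55], [0, 0, 0, 0, 0, 0, 0.45], [0, 0, 0, 0, 0, 0, 0.35], [0, 0, 0, 0, 0, 0, 0.25], [0, 0, 0, 0, 0, 0, 0.2], [0, 0, -5, 0, 0, 0, 0.2], [0, 0, -25, 0, 0, 0, 0.2], [0, 0, -55, 0, 0, 0, 0.2]]]}}

```text
time_s: 7.45
tcp_pos: [0.6065, -0.1332, 0.1081]
tcp_rot: [0.767, 0.641, -0.001, -0.002]
wrist_force: [0.7, 0.0, 0.3]
width: 0.0685
gripper_force: 0.0
```

```bash
python3 g.py .398 -.162 .12 .398 -.162 .004
```

```text
t 7.45 tcp [ 0.6065 -0.1332  0.1081] w 0.0685 gf 0.0 F [0.7 0.  0.3] q6 [ 0.29  0.63 -0.21  1.93  0.21  0.62 -0.23]
turn deg [-0.2  0.  -0.2]
shift [0.398, -0.162, 0.12] [ -65.4 -200.1  -11.1]
shift [0.398, -0.162, 0.004] [ -65.4 -199.6  104.9]
```

{"op": "carry_out", "data": {"targets": [[[0, 0, -12, 0, 0, 0, 0.2], [-10, -30, -12, 0, 0, 0, 0.2], [-21, -65, -12, 0, 0, 0, 0.1], [-33, -100, -12, 0, 0, 0, 0], [-44, -135, -12, 0, 0, 0, 0], [-56, -170, -12, 0, 0, 0, 0], [-63, -192, -10, 0, 0, 0, 0], [-66, -201, 0, 0, 0, 0, 0]]]}}

```text
time_s: 8.25
tcp_pos: [0.3952, -0.1632, 0.1093]
tcp_rot: [0.768, 0.64, -0.001, -0.0]
wrist_force: [0.1, -0.9, -0.2]
width: 0.0853
gripper_force: 0.0
```

{"op": "carry_out", "data": {"targets": [[[0, 0, 10, 0, 0, 0, 0], [0, 0, 30, 0, 0, 0, 0], [0, 0, 50, 0, 0, 0, 0], [0, 0, 65, 0, 0, 0, 0], [0, 0, 74, 0, 0, 0, 0], [0, 0, 74, 0, 0, 0, 0], [0, 0, 74, 0, 0, 0, 0], [0, 0, 74, 0, 0, 0, 0]]]}}

```text
time_s: 9.05
tcp_pos: [0.399, -0.1627, 0.0353]
tcp_rot: [0.767, 0.641, 0.0, 0.001]
wrist_force: [-0.1, -0.1, 0.0]
width: 0.085
gripper_force: 0.0
```

```bash
python3 g.py .398 -.162 .004
python3 - <<'E'
from station import *
import cv2,numpy as np
a=get_image('side')['image'][90:215,220:390]
cv2.imwrite('pics/st1.png',cv2.resize(a,None,fx=4.5,fy=4.5)[...,::-1])
E
```

```text
t 9.05 tcp [ 0.399  -0.1627  0.0353] w 0.085 gf 0.0 F [-0.1 -0.1  0. ] q6 [ 0.35  0.62 -0.09  2.38  0.32  0.16 -0.22]
turn deg [ 0.1  0.  -0.2]
shift [0.398, -0.162, 0.004] [ 0.5 -1.2 31.3]
```

View pics/st1.png

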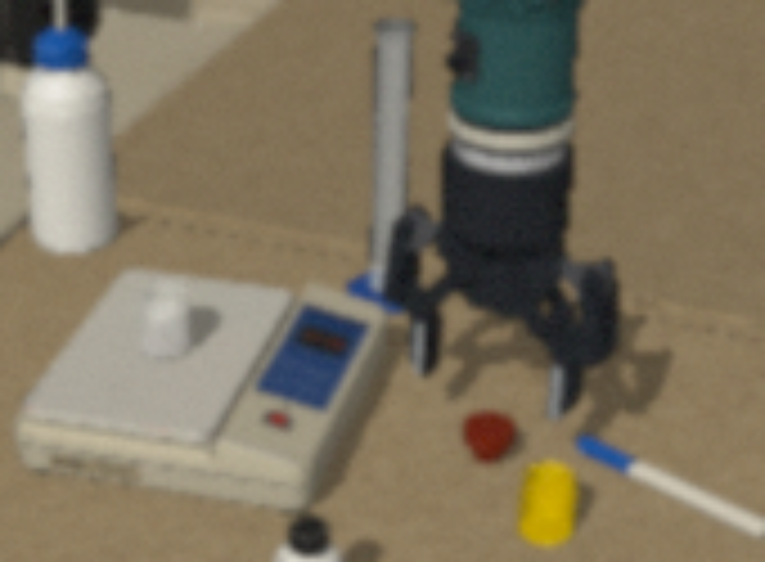

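The jar stands upright on the pan, base at about (168,345), close to the pan's middle. The stopper at (490,433) lies between the fingertips at (425,372) and (560,415). Joint 6 is near its limit, so I'll descend carefully.

{"op": "carry_out", "data": {"targets": [[[0, -1, 5, 0, 0, 0, 0], [0, -1, 10, 0, 0, 0, 0], [0, -1, 15, 0, 0, 0, 0], [0, -1, 20, 0, 0, 0, 0], [0, -1, 25, 0, 0, 0, 0], [0, -1, 28, 0, 0, 0, 0], [0, -1, 30, 0, 0, 0, 0], [0, -1, 30, 0, 0, 0, 0]]]}}

```text
time_s: 9.9
tcp_pos: [0.3973, -0.1624, 0.0044]
tcp_rot: [0.767, 0.641, -0.0, -0.0]
wrist_force: [-0.0, -0.6, -0.2]
width: 0.0856
gripper_force: 0.0
```

```bash
python3 g.py .398 -.162 .004
```

```text
t 9.9 tcp [ 0.3973 -0.1624  0.0044] w 0.0856 gf 0.0 F [-0.  -0.6 -0.2] q6 [ 0.32  0.69 -0.05  2.39  0.45  0.08 -0.35]
turn deg [-0.  -0.  -0.2]
shift [0.398, -0.162, 0.004] [0.5 0.7 0.4]
```

{"op": "carry_out", "data": {"targets": [[[0, 0, 0, 0, 0, 0, 0.2], [0, 0, 0, 0, 0, 0, 0.4], [0, 0, 0, 0, 0, 0, 0.55], [0, 0, 0, 0, 0, 0, 0.7], [0, 0, 0, 0, 0, 0, 0.8], [0, 0, 0, 0, 0, 0, 0.9], [0, 0, 0, 0, 0, 0, 0.9], [0, 0, 0, 0, 0, 0, 0.9]]]}}

```text
time_s: 10.7
tcp_pos: [0.3975, -0.1625, 0.005]
tcp_rot: [0.767, 0.641, 0.0, 0.0]
wrist_force: [-0.0, -0.2, 5.5]
width: 0.0315
gripper_force: 24.7
```

```bash
python3 g.py .398 -.162 .004
```

```text
t 10.7 tcp [ 0.3975 -0.1625  0.005 ] w 0.0315 gf 24.7 F [-0.  -0.2  5.5] q6 [ 0.32  0.68 -0.05  2.39  0.45  0.08 -0.35]
turn deg [ 0.   0.  -0.2]
shift [0.398, -0.162, 0.004] [0.5 0.4 1. ]
```

{"op": "carry_out", "data": {"targets": [[[0, 0, -8, 0, 0, 0, 0.9], [0, 0, -30, 0, 0, 0, 0.9], [0, 0, -60, 0, 0, 0, 0.9], [0, 0, -95, 0, 0, 0, 0.9], [0, 0, -125, 0, 0, 0, 0.9], [9, 27, -140, 0, 0, 0, 0.9], [19, 60, -140, 0, 0, 0, 0.9], [30, 95, -140, 0, 0, 0, 0.9]]]}}

```text
time_s: 11.5
tcp_pos: [0.4966, -0.1503, 0.1461]
tcp_rot: [0.768, 0.641, -0.0, 0.001]
wrist_force: [0.4, 0.1, 0.1]
width: 0.0319
gripper_force: 25.0
```

{"op": "carry_out", "data": {"targets": [[[8, 25, 0, 0, 0, 0, 0.9], [17, 53, 0, 0, 0, 0, 0.9], [26, 80, 0, 0, 0, 0, 0.9], [32, 98, 0, 0, 0, 0, 0.9], [35, 107, 10, 0, 0, 0, 0.9], [35, 107, 20, 0, 0, 0, 0.9], [35, 107, 30, 0, 0, 0, 0.9], [35, 107, 30, 0, 0, 0, 0.9]]]}}

```text
time_s: 12.3
tcp_pos: [0.6043, -0.1348, 0.1123]
tcp_rot: [0.768, 0.641, -0.002, -0.002]
wrist_force: [-0.6, -0.9, -0.9]
width: 0.0321
gripper_force: 25.0
```

```bash
python3 g.py .608 -.1335 .11
```

```text
t 12.3 tcp [ 0.6043 -0.1348  0.1123] w 0.0321 gf 25.0 F [-0.6 -0.9 -0.9] q6 [ 0.37  0.63 -0.32  1.92  0.31  0.64 -0.33]
turn deg [-0.4  0.1 -0.3]
shift [0.608, -0.1335, 0.11] [1.9 3.4 2.3]
```

{"op": "carry_out", "data": {"targets": [[[1, 2, 0, 0, 0, 0, 0.9], [1, 2, 0, 0, 0, 0, 0.9], [1, 2, 0, 0, 0, 0, 0.9], [1, 2, 0, 0, 0, 0, 0.9], [1, 2, 0, 0, 0, 0, 0.9], [1, 2, 0, 0, 0, 0, 0.9], [1, 2, 0, 0, 0, 0, 0.9], [1, 2, 0, 0, 0, 0, 0.9]]]}}

```text
time_s: 13.1
tcp_pos: [0.6099, -0.1338, 0.1148]
tcp_rot: [0.767, 0.641, -0.0, 0.0]
wrist_force: [-0.2, 0.6, 0.0]
width: 0.0314
gripper_force: 25.0
```

```bash
python3 g.py .608 -.1335 .11
python3 - <<'E'
from station import *
from h import *
import pickle
i=get_image('side');s=get_state();pickle.dump(i,open('st2.pkl','wb'))
cv2.imwrite('pics/st2.png',cv2.resize(i['image'][115:190,225:310],None,fx=8,fy=8,interpolation=cv2.INTER_CUBIC)[...,::-1])
for n,X in(('rim',[.608,-.1335,.0873]),('base',[.608,-.1335,.0473]),('plug',[*s['tcp_pos'][:2],s['tcp_pos'][2]-.005]),('head',[*s['tcp_pos'][:2],s['tcp_pos'][2]+.0145])):print(n,(proj(i,np.array(X))-[224.5,114.5])*8)
p,st,m=blob(masks(i['image'])['stopper'],(262,150),25);print((p-[224.5,114.5])*8,st)
E
```

```text
t 13.1 tcp [ 0.6099 -0.1338  0.1148] w 0.0314 gf 25.0 F [-0.2  0.6  0. ] q6 [ 0.37  0.63 -0.32  1.91  0.31  0.65 -0.33]
turn deg [ 0.   0.  -0.2]
shift [0.608, -0.1335, 0.11] [-0.  -1.9  4.8]
rim [243.15135497 324.12543508]
base [247.45320767 423.03208612]
plug [236.09693254 265.50977064]
head [233.85302928 214.88615277]
[226.90909091 216.        ] [249 137   8  11  66]
```

View pics/st2.png

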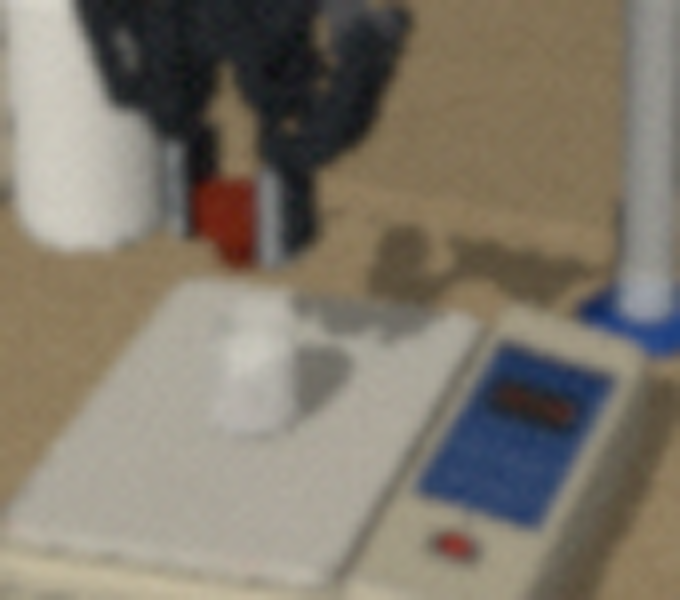

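The stopper's plug tip is at (237,258), as predicted (236,265). The jar's shaded right edge, at 297 at the base and about 290 at the rim, fits the predicted centres 247 and 243 plus its radius; the lit left edge just blends into the pan. So they are aligned, and I'll lower slowly.

{"op": "carry_out", "data": {"targets": [[[0, -2, 3, 0, 0, 0, 0.9], [0, -2, 7, 0, 0, 0, 0.9], [0, -2, 11, 0, 0, 0, 0.9], [0, -2, 15, 0, 0, 0, 0.9], [0, -2, 19, 0, 0, 0, 0.9], [0, -2, 22, 0, 0, 0, 0.9], [0, -2, 24, 0, 0, 0, 0.9], [0, -2, 26, 0, 0, 0, 0.9]]]}}

```text
time_s: 13.95
tcp_pos: [0.608, -0.1334, 0.0886]
tcp_rot: [0.767, 0.641, 0.0, 0.0]
wrist_force: [0.2, 1.4, -0.2]
width: 0.0316
gripper_force: 25.0
```

```bash
python3 g.py .608 -.1335 .0793
```

```text
t 13.95 tcp [ 0.608  -0.1334  0.0886] w 0.0316 gf 25.0 F [ 0.2  1.4 -0.2] q6 [ 0.35  0.66 -0.3   1.93  0.33  0.6  -0.34]
turn deg [ 0.   0.  -0.2]
shift [0.608, -0.1335, 0.0793] [-0.1 -0.   9.3]
```

{"op": "carry_out", "data": {"targets": [[[0, 0, 1.5, 0, 0, 0, 0.9], [0, 0, 3, 0, 0, 0, 0.9], [0, 0, 4.5, 0, 0, 0, 0.9], [0, 0, 6, 0, 0, 0, 0.9], [0, 0, 7, 0, 0, 0, 0.9], [0, 0, 7.5, 0, 0, 0, 0.9], [0, 0, 7.5, 0, 0, 0, 0.9], [0, 0, 7.5, 0, 0, 0, 0.9]]]}}

```text
time_s: 14.75
tcp_pos: [0.608, -0.1334, 0.0813]
tcp_rot: [0.767, 0.641, -0.0, 0.0]
wrist_force: [-0.1, 0.5, -0.3]
width: 0.032
gripper_force: 25.0
```

{"op": "carry_out", "data": {"targets": [[[0, 0, 0.5, 0, 0, 0, 0.9], [0, 0, 1, 0, 0, 0, 0.9], [0, 0, 1.5, 0, 0, 0, 0.9], [0, 0, 2, 0, 0, 0, 0.9], [0, 0, 2.5, 0, 0, 0, 0.9], [0, 0, 2.5, 0, 0, 0, 0.9], [0, 0, 2.5, 0, 0, 0, 0.9], [0, 0, 2.5, 0, 0, 0, 0.9]]]}}

```text
time_s: 15.55
tcp_pos: [0.608, -0.1334, 0.0791]
tcp_rot: [0.767, 0.641, -0.0, 0.0]
wrist_force: [-1.7, 0.1, 6.1]
width: 0.032
gripper_force: 25.9
```

The stopper meets the rim at the expected height with 6 N. Release, rise, and head for the green bottle.

{"op": "carry_out", "data": {"targets": [[[0, 0, 0, 0, 0, 0, 0.55], [0, 0, 0, 0, 0, 0, 0.45], [0, 0, 0, 0, 0, 0, 0.35], [0, 0, 0, 0, 0, 0, 0.25], [0, 0, 0, 0, 0, 0, 0.2], [0, 0, -5, 0, 0, 0, 0.1], [0, 0, -25, 0, 0, 0, 0], [0, 0, -60, 0, 0, 0, 0]]]}}

```text
time_s: 16.35
tcp_pos: [0.606, -0.1332, 0.1375]
tcp_rot: [0.767, 0.641, -0.002, -0.002]
wrist_force: [0.5, 0.3, -0.3]
width: 0.0851
gripper_force: 0.0
```

```bash
python3 g.py .402 .210 .14 .402 .210 .030
```

```text
t 16.35 tcp [ 0.606  -0.1332  0.1375] w 0.0851 gf 0.0 F [ 0.5  0.3 -0.3] q6 [ 0.38  0.6  -0.34  1.91  0.3   0.69 -0.31]
turn deg [-0.3  0.  -0.2]
shift [0.402, 0.21, 0.14] [ 301.6 -261.7   -1.1]
shift [0.402, 0.21, 0.03] [ 301.6 -261.1  108.9]
```

{"op": "carry_out", "data": {"targets": [[[10, -9, -10, 0, 0, 0, 0], [38, -33, -10, 0, 0, 0, 0], [68, -59, -10, 0, 0, 0, 0], [98, -85, -10, 0, 0, 0, 0], [128, -111, -10, 0, 0, 0, 0], [158, -137, -10, 0, 0, 0, 0], [188, -163, -10, 0, 0, 0, 0], [215, -187, -10, 0, 0, 0, 0]]]}}

```text
time_s: 17.15
tcp_pos: [0.4602, 0.1134, 0.1489]
tcp_rot: [0.767, 0.642, 0.0, -0.0]
wrist_force: [-0.2, 1.4, -0.3]
width: 0.0856
gripper_force: 0.0
```

{"op": "carry_out", "data": {"targets": [[[25, -22, 0, 0, 0, 0, 0], [50, -43, 0, 0, 0, 0, 0], [70, -61, 0, 0, 0, 0, 0], [82, -71, 0, 0, 0, 0, 0], [86, -75, 0, 0, 0, 0, 0], [86, -75, 10, 0, 0, 0, 0], [86, -75, 25, 0, 0, 0, 0], [86, -75, 25, 0, 0, 0, 0]]]}}

```text
time_s: 17.95
tcp_pos: [0.4029, 0.2074, 0.122]
tcp_rot: [0.768, 0.641, -0.002, 0.0]
wrist_force: [-1.0, 0.5, -1.1]
width: 0.0854
gripper_force: 0.0
```

```bash
python3 g.py .402 .210 .030
```

```text
t 17.95 tcp [0.4029 0.2074 0.122 ] w 0.0854 gf 0.0 F [-1.   0.5 -1.1] q6 [-0.34  0.46 -0.31  2.28  0.32  0.45 -1.08]
turn deg [-0.2  0.2 -0.3]
shift [0.402, 0.21, 0.03] [ 2.7 -1.1 92. ]
```

{"op": "carry_out", "data": {"targets": [[[2, 0, 10, 0, 0, 0, 0], [2, 0, 25, 0, 0, 0, 0], [2, 0, 40, 0, 0, 0, 0], [2, 0, 55, 0, 0, 0, 0], [2, 0, 70, 0, 0, 0, 0], [2, 0, 82, 0, 0, 0, 0], [2, 0, 90, 0, 0, 0, 0], [2, 0, 92, 0, 0, 0, 0]]]}}

```text
time_s: 18.75
tcp_pos: [0.404, 0.211, 0.031]
tcp_rot: [0.768, 0.641, -0.001, 0.0]
wrist_force: [-0.8, 0.5, 0.5]
width: 0.0855
gripper_force: 0.0
```

{"op": "carry_out", "data": {"targets": [[[0, 0, 0, 0, 0, 0, 0.1], [0, 0, 0, 0, 0, 0, 0.3], [0, 0, 0, 0, 0, 0, 0.5], [0, 0, 0, 0, 0, 0, 0.6], [0, 0, 0, 0, 0, 0, 0.7], [0, 0, 0, 0, 0, 0, 0.8], [0, 0, 0, 0, 0, 0, 0.9], [0, 0, 0, 0, 0, 0, 0.9]]]}}

```text
time_s: 19.55
tcp_pos: [0.4043, 0.2115, 0.0323]
tcp_rot: [0.767, 0.641, 0.0, 0.0]
wrist_force: [-0.4, 0.3, 5.9]
width: 0.0363
gripper_force: 24.8
```

```bash
python3 g.py .402 .210 .13 .625 .2335 .13
```

```text
t 19.55 tcp [0.4043 0.2115 0.0323] w 0.0363 gf 24.8 F [-0.4  0.3  5.9] q6 [-0.47  0.63 -0.15  2.32  0.43  0.21 -1.19]
turn deg [ 0.  -0.  -0.2]
shift [0.402, 0.21, 0.13] [ -1.8  -1.9 -97.7]
shift [0.625, 0.2335, 0.13] [ 61.  213.4 -97.5]
```

{"op": "carry_out", "data": {"targets": [[[0, 0, -8, 0, 0, 0, 0.9], [0, 0, -30, 0, 0, 0, 0.9], [0, 0, -55, 0, 0, 0, 0.9], [4, 15, -72, 0, 0, 0, 0.9], [13, 45, -75, 0, 0, 0, 0.9], [23, 80, -75, 0, 0, 0, 0.9], [33, 115, -75, 0, 0, 0, 0.9], [43, 148, -75, 0, 0, 0, 0.9]]]}}

```text
time_s: 20.35
tcp_pos: [0.5586, 0.2268, 0.1073]
tcp_rot: [0.768, 0.641, -0.0, 0.0]
wrist_force: [0.1, 0.6, -1.0]
width: 0.036
gripper_force: 25.3
```

{"op": "carry_out", "data": {"targets": [[[8, 28, 0, 0, 0, 0, 0.9], [14, 50, 0, 0, 0, 0, 0.9], [18, 62, 0, 0, 0, 0, 0.9], [19, 65, 5, 0, 0, 0, 0.9], [19, 65, 10, 0, 0, 0, 0.9], [19, 65, 15, 0, 0, 0, 0.9], [19, 65, 20, 0, 0, 0, 0.9], [19, 65, 20, 0, 0, 0, 0.9]]]}}

```text
time_s: 21.15
tcp_pos: [0.623, 0.2342, 0.0857]
tcp_rot: [0.767, 0.642, -0.001, -0.0]
wrist_force: [-0.2, -0.2, 0.1]
width: 0.0362
gripper_force: 25.3
```

```bash
python3 g.py .625 .2345 .0363
```

```text
t 21.15 tcp [0.623  0.2342 0.0857] w 0.0362 gf 25.3 F [-0.2 -0.2  0.1] q6 [-0.22  0.71 -0.32  1.83  0.34  0.66 -0.91]
turn deg [-0.1  0.1 -0.2]
shift [0.625, 0.2345, 0.0363] [ 0.7  2.1 49.4]
```

{"op": "carry_out", "data": {"targets": [[[1, 1, 5, 0, 0, 0, 0.9], [1, 1, 12, 0, 0, 0, 0.9], [1, 1, 19, 0, 0, 0, 0.9], [1, 1, 25, 0, 0, 0, 0.9], [1, 1, 29, 0, 0, 0, 0.9], [1, 1, 32, 0, 0, 0, 0.9], [1, 1, 35, 0, 0, 0, 0.9], [1, 1, 36, 0, 0, 0, 0.9]]]}}

```text
time_s: 21.95
tcp_pos: [0.6257, 0.2352, 0.0505]
tcp_rot: [0.767, 0.641, -0.0, -0.0]
wrist_force: [-0.3, -0.4, -0.4]
width: 0.0361
gripper_force: 25.3
```

{"op": "carry_out", "data": {"targets": [[[0, -0.5, 3, 0, 0, 0, 0.9], [0, -0.5, 6, 0, 0, 0, 0.9], [0, -0.5, 9, 0, 0, 0, 0.9], [0, -0.5, 11, 0, 0, 0, 0.9], [0, -0.5, 12, 0, 0, 0, 0.9], [0, -0.5, 13, 0, 0, 0, 0.9], [0, -0.5, 13.5, 0, 0, 0, 0.9], [0, -0.5, 14, 0, 0, 0, 0.9]]]}}

```text
time_s: 22.75
tcp_pos: [0.6254, 0.2354, 0.0368]
tcp_rot: [0.767, 0.641, 0.0, 0.0]
wrist_force: [-0.3, 0.1, -2.1]
width: 0.0363
gripper_force: 25.3
```

```bash
python3 g.py .625 .2345 .0363
```

```text
t 22.75 tcp [0.6254 0.2354 0.0368] w 0.0363 gf 25.3 F [-0.3  0.1 -2.1] q6 [-0.24  0.78 -0.28  1.84  0.37  0.58 -0.93]
turn deg [ 0.  -0.  -0.2]
shift [0.625, 0.2345, 0.0363] [-1.  -0.2  0.5]
```

Half a millimetre above the floor. Seat, release, and rise.

{"op": "carry_out", "data": {"targets": [[[0, 0, 0.7, 0, 0, 0, 0.9], [0, 0, 0.7, 0, 0, 0, 0.6], [0, 0, 0.7, 0, 0, 0, 0.5], [0, 0, 0.7, 0, 0, 0, 0.4], [0, 0, 0.7, 0, 0, 0, 0.3], [0, 0, -5, 0, 0, 0, 0.25], [0, 0, -30, 0, 0, 0, 0.25], [0, 0, -70, 0, 0, 0, 0.25]]]}}

```text
time_s: 23.55
tcp_pos: [0.6234, 0.2344, 0.1053]
tcp_rot: [0.767, 0.641, -0.003, -0.001]
wrist_force: [1.6, -1.0, 0.9]
width: 0.0642
gripper_force: 0.0
```

```bash
python3 g.py .433 .040 .12 .433 .040 .030
```

```text
t 23.55 tcp [0.6234 0.2344 0.1053] w 0.0642 gf 0.0 F [ 1.6 -1.   0.9] q6 [-0.21  0.69 -0.33  1.82  0.32  0.7  -0.9 ]
turn deg [-0.3  0.2 -0.2]
shift [0.433, 0.04, 0.12] [-225.1 -152.9  -13.3]
shift [0.433, 0.04, 0.03] [-224.8 -152.5   76.7]
```

{"op": "carry_out", "data": {"targets": [[[0, 0, -12, 0, 0, 0, 0.2], [-25, -17, -15, 0, 0, 0, 0], [-60, -41, -15, 0, 0, 0, 0], [-95, -65, -15, 0, 0, 0, 0], [-130, -88, -15, 0, 0, 0, 0], [-165, -112, -15, 0, 0, 0, 0], [-200, -136, -15, 0, 0, 0, 0], [-220, -150, -15, 0, 0, 0, 0]]]}}

```text
time_s: 24.35
tcp_pos: [0.4348, 0.0425, 0.1216]
tcp_rot: [0.768, 0.64, -0.002, -0.0]
wrist_force: [0.8, -0.6, -0.5]
width: 0.0855
gripper_force: 0.0
```

```bash
python3 g.py .433 .040 .030
```

```text
t 24.35 tcp [0.4348 0.0425 0.1216] w 0.0855 gf 0.0 F [ 0.8 -0.6 -0.5] q6 [ 0.06  0.45 -0.34  2.31  0.36  0.43 -0.75]
turn deg [-0.2  0.2 -0.4]
shift [0.433, 0.04, 0.03] [-2.5 -1.  91.6]
```

{"op": "carry_out", "data": {"targets": [[[-3, -1, 10, 0, 0, 0, 0], [-3, -1, 25, 0, 0, 0, 0], [-3, -1, 40, 0, 0, 0, 0], [-3, -1, 55, 0, 0, 0, 0], [-3, -1, 70, 0, 0, 0, 0], [-3, -1, 82, 0, 0, 0, 0], [-3, -1, 90, 0, 0, 0, 0], [-3, -1, 92, 0, 0, 0, 0]]]}}

```text
time_s: 25.15
tcp_pos: [0.4375, 0.0435, 0.0288]
tcp_rot: [0.767, 0.642, -0.0, -0.0]
wrist_force: [-0.3, -0.1, -0.8]
width: 0.0856
gripper_force: 0.0
```

{"op": "carry_out", "data": {"targets": [[[0, 0, 0, 0, 0, 0, 0.1], [0, 0, 0, 0, 0, 0, 0.3], [0, 0, 0, 0, 0, 0, 0.5], [0, 0, 0, 0, 0, 0, 0.6], [0, 0, 0, 0, 0, 0, 0.7], [0, 0, 0, 0, 0, 0, 0.8], [0, 0, 0, 0, 0, 0, 0.9], [0, 0, 0, 0, 0, 0, 0.9]]]}}

```text
time_s: 25.95
tcp_pos: [0.4372, 0.0427, 0.0303]
tcp_rot: [0.767, 0.641, 0.0, 0.0]
wrist_force: [-1.2, 0.7, 6.9]
width: 0.0361
gripper_force: 24.7
```

```bash
python3 g.py .433 .040 .13 .635 .2905 .13
```

```text
t 25.95 tcp [0.4372 0.0427 0.0303] w 0.0361 gf 24.7 F [-1.2  0.7  6.9] q6 [-0.09  0.63 -0.14  2.36  0.49  0.18 -0.87]
turn deg [ 0.  -0.  -0.3]
shift [0.433, 0.04, 0.13] [ -3.4  -3.6 -99.7]
shift [0.635, 0.2905, 0.13] [279.  150.6 -99.5]
```

{"op": "carry_out", "data": {"targets": [[[0, 0, -8, 0, 0, 0, 0.9], [0, 0, -35, 0, 0, 0, 0.9], [0, 0, -70, 0, 0, 0, 0.9], [15, 8, -100, 0, 0, 0, 0.9], [45, 24, -110, 0, 0, 0, 0.9], [80, 43, -110, 0, 0, 0, 0.9], [115, 62, -110, 0, 0, 0, 0.9], [150, 80, -110, 0, 0, 0, 0.9]]]}}

```text
time_s: 26.75
tcp_pos: [0.5432, 0.1768, 0.1405]
tcp_rot: [0.768, 0.641, 0.0, 0.0]
wrist_force: [0.0, -0.5, -0.4]
width: 0.0362
gripper_force: 25.4
```

{"op": "carry_out", "data": {"targets": [[[32, 17, 0, 0, 0, 0, 0.9], [65, 35, 0, 0, 0, 0, 0.9], [95, 51, 0, 0, 0, 0, 0.9], [118, 63, 0, 0, 0, 0, 0.9], [129, 69, 0, 0, 0, 0, 0.9], [131, 70, 5, 0, 0, 0, 0.9], [131, 70, 10, 0, 0, 0, 0.9], [131, 70, 10, 0, 0, 0, 0.9]]]}}

```text
time_s: 27.55
tcp_pos: [0.6329, 0.2899, 0.1283]
tcp_rot: [0.768, 0.641, -0.002, 0.0]
wrist_force: [-1.5, -0.3, -1.3]
width: 0.036
gripper_force: 25.4
```

```bash
python3 g.py .635 .2925 .0343;python3 - <<'E'
from station import *
import cv2
a=get_image('side')['image'][180:300,110:260]
cv2.imwrite('pics/cd1.png',cv2.resize(a,None,fx=5,fy=5)[...,::-1])
E
```

```text
t 27.55 tcp [0.6329 0.2899 0.1283] w 0.036 gf 25.4 F [-1.5 -0.3 -1.3] q6 [-0.26  0.69 -0.36  1.73  0.33  0.78 -0.96]
turn deg [-0.2  0.2 -0.3]
shift [0.635, 0.2925, 0.0343] [ 3.3  1.8 93.9]
```

View pics/cd1.png

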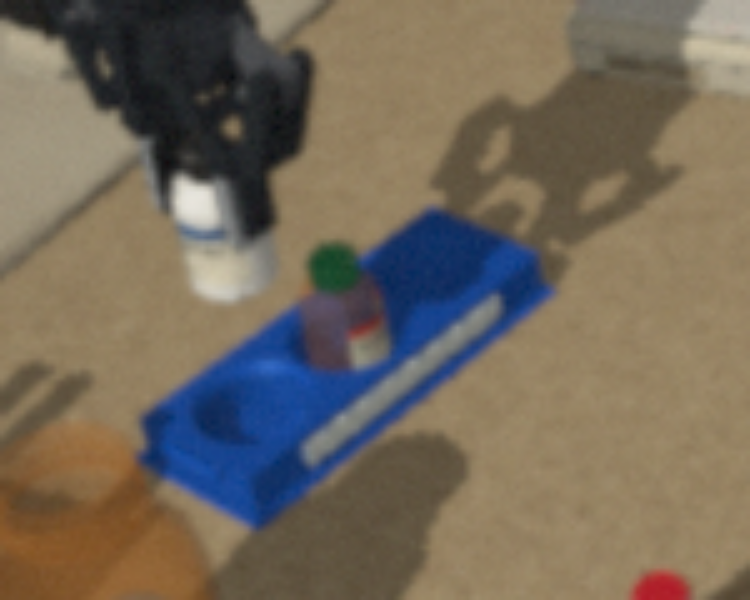

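The green bottle stands upright in the middle well, cap at (335,265). The black bottle is held above the left well, whose rim is at (245,400). Lower it.

{"op": "carry_out", "data": {"targets": [[[2, 0, 8, 0, 0, 0, 0.9], [2, 0, 20, 0, 0, 0, 0.9], [2, 0, 33, 0, 0, 0, 0.9], [2, 0, 45, 0, 0, 0, 0.9], [2, 0, 55, 0, 0, 0, 0.9], [2, 0, 62, 0, 0, 0, 0.9], [2, 0, 65, 0, 0, 0, 0.9], [2, 0, 65, 0, 0, 0, 0.9]]]}}

```text
time_s: 28.4
tcp_pos: [0.6348, 0.2945, 0.0642]
tcp_rot: [0.767, 0.641, -0.0, -0.0]
wrist_force: [-0.4, -0.4, -1.3]
width: 0.0363
gripper_force: 25.4
```

```bash
python3 g.py .635 .2925 .0343
```

```text
t 28.4 tcp [0.6348 0.2945 0.0642] w 0.0363 gf 25.4 F [-0.4 -0.4 -1.3] q6 [-0.29  0.77 -0.33  1.75  0.37  0.68 -0.99]
turn deg [-0.   0.  -0.2]
shift [0.635, 0.2925, 0.0343] [-2.   0.6 29.9]
```

{"op": "carry_out", "data": {"targets": [[[-2, 0, 2, 0, 0, 0, 0.9], [-2, 0, 6, 0, 0, 0, 0.9], [-2, 0, 10, 0, 0, 0, 0.9], [-2, 0, 14, 0, 0, 0, 0.9], [-2, 0, 18, 0, 0, 0, 0.9], [-2, 0, 22, 0, 0, 0, 0.9], [-2, 0, 25, 0, 0, 0, 0.9], [-2, 0, 27, 0, 0, 0, 0.9]]]}}

```text
time_s: 29.2
tcp_pos: [0.6345, 0.2926, 0.0373]
tcp_rot: [0.767, 0.641, -0.0, -0.0]
wrist_force: [0.1, 0.6, -1.9]
width: 0.0361
gripper_force: 25.4
```

```bash
python3 g.py .635 .2925 .0343
```

```text
t 29.2 tcp [0.6345 0.2926 0.0373] w 0.0361 gf 25.4 F [ 0.1  0.6 -1.9] q6 [-0.3   0.81 -0.31  1.76  0.38  0.63 -1.01]
turn deg [-0.   0.  -0.2]
shift [0.635, 0.2925, 0.0343] [0.  0.5 3. ]
```

{"op": "carry_out", "data": {"targets": [[[0, 0, 1.5, 0, 0, 0, 0.9], [0, 0, 2.5, 0, 0, 0, 0.9], [0, 0, 3, 0, 0, 0, 0.9], [0, 0, 3, 0, 0, 0, 0.6], [0, 0, 3, 0, 0, 0, 0.5], [0, 0, 3, 0, 0, 0, 0.4], [0, 0, 3, 0, 0, 0, 0.3], [0, 0, 3, 0, 0, 0, 0.25]]]}}

```text
time_s: 30.0
tcp_pos: [0.6348, 0.2927, 0.035]
tcp_rot: [0.767, 0.641, 0.0, 0.0]
wrist_force: [-0.4, 0.0, -0.4]
width: 0.0638
gripper_force: 0.0
```

{"op": "carry_out", "data": {"targets": [[[0, 0, -5, 0, 0, 0, 0.25], [0, 0, -25, 0, 0, 0, 0.25], [0, 0, -55, 0, 0, 0, 0.25], [0, 0, -85, 0, 0, 0, 0.2], [-2, -20, -95, 0, 0, 0, 0], [-4, -55, -95, 0, 0, 0, 0], [-4, -90, -95, 0, 0, 0, 0], [-4, -125, -95, 0, 0, 0, 0]]]}}

```text
time_s: 30.8
tcp_pos: [0.51, 0.311, 0.1305]
tcp_rot: [0.768, 0.641, 0.001, 0.0]
wrist_force: [0.2, 0.1, 0.1]
width: 0.0851
gripper_force: 0.0
```

```bash
python3 g.py .397 .350 .12 .397 .350 .030
```

```text
t 30.8 tcp [0.51   0.311  0.1305] w 0.0851 gf 0.0 F [0.2 0.1 0.1] q6 [-0.37  0.58 -0.36  1.97  0.33  0.65 -1.12]
turn deg [ 0.  -0.  -0.3]
shift [0.397, 0.35, 0.12] [  18.2 -118.1   10.4]
shift [0.397, 0.35, 0.03] [  18.1 -118.2  100.4]
```

{"op": "carry_out", "data": {"targets": [[[4, -25, 0, 0, 0, 0, 0], [9, -58, 0, 0, 0, 0, 0], [14, -90, 0, 0, 0, 0, 0], [17, -110, 0, 0, 0, 0, 0], [18, -118, 5, 0, 0, 0, 0], [18, -118, 10, 0, 0, 0, 0], [18, -118, 15, 0, 0, 0, 0], [18, -118, 15, 0, 0, 0, 0]]]}}

```text
time_s: 31.6
tcp_pos: [0.3992, 0.3485, 0.1139]
tcp_rot: [0.768, 0.64, -0.001, 0.0]
wrist_force: [0.1, 0.4, 0.1]
width: 0.0854
gripper_force: 0.0
```

```bash
python3 g.py .397 .349 .030
```

```text
t 31.6 tcp [0.3992 0.3485 0.1139] w 0.0854 gf 0.0 F [0.1 0.4 0.1] q6 [-0.56  0.54 -0.33  2.12  0.35  0.53 -1.33]
turn deg [-0.   0.1 -0.4]
shift [0.397, 0.349, 0.03] [ 0.2 -2.3 83.9]
```

{"op": "carry_out", "data": {"targets": [[[0, -1, 10, 0, 0, 0, 0], [0, -1, 25, 0, 0, 0, 0], [0, -1, 40, 0, 0, 0, 0], [0, -1, 55, 0, 0, 0, 0], [0, -1, 68, 0, 0, 0, 0], [0, -1, 78, 0, 0, 0, 0], [0, -1, 83, 0, 0, 0, 0], [0, -1, 84, 0, 0, 0, 0]]]}}

```text
time_s: 32.4
tcp_pos: [0.3969, 0.3496, 0.0302]
tcp_rot: [0.767, 0.641, -0.0, 0.0]
wrist_force: [-0.9, 0.8, -0.1]
width: 0.0854
gripper_force: 0.0
```

{"op": "carry_out", "data": {"targets": [[[0, 0, 0, 0, 0, 0, 0.1], [0, 0, 0, 0, 0, 0, 0.3], [0, 0, 0, 0, 0, 0, 0.5], [0, 0, 0, 0, 0, 0, 0.6], [0, 0, 0, 0, 0, 0, 0.7], [0, 0, 0, 0, 0, 0, 0.8], [0, 0, 0, 0, 0, 0, 0.9], [0, 0, 0, 0, 0, 0, 0.9]]]}}

```text
time_s: 33.2
tcp_pos: [0.3972, 0.35, 0.0313]
tcp_rot: [0.767, 0.641, 0.0, 0.0]
wrist_force: [-0.3, -1.3, 5.6]
width: 0.0363
gripper_force: 24.9
```

```bash
python3 g.py .397 .349 .030 .615 .176 .13
```

```text
t 33.2 tcp [0.3972 0.35   0.0313] w 0.0363 gf 24.9 F [-0.3 -1.3  5.6] q6 [-0.64  0.68 -0.23  2.16  0.43  0.35 -1.41]
turn deg [ 0.  -0.  -0.2]
shift [0.397, 0.349, 0.03] [-1.  -0.   1.3]
shift [0.615, 0.176, 0.13] [-132.5  245.3  -98.6]
```

{"op": "carry_out", "data": {"targets": [[[0, 0, -8, 0, 0, 0, 0.9], [0, 0, -35, 0, 0, 0, 0.9], [0, 0, -70, 0, 0, 0, 0.9], [-8, 15, -100, 0, 0, 0, 0.9], [-22, 42, -110, 0, 0, 0, 0.9], [-38, 72, -110, 0, 0, 0, 0.9], [-55, 103, -110, 0, 0, 0, 0.9], [-72, 134, -110, 0, 0, 0, 0.9]]]}}

```text
time_s: 34.0
tcp_pos: [0.5168, 0.2539, 0.1412]
tcp_rot: [0.767, 0.641, -0.0, 0.0]
wrist_force: [0.7, -0.4, -0.8]
width: 0.036
gripper_force: 25.4
```

{"op": "carry_out", "data": {"targets": [[[-16, 30, 0, 0, 0, 0, 0.9], [-32, 60, 0, 0, 0, 0, 0.9], [-46, 87, 0, 0, 0, 0, 0.9], [-55, 104, 0, 0, 0, 0, 0.9], [-59, 110, 5, 0, 0, 0, 0.9], [-59, 111, 15, 0, 0, 0, 0.9], [-59, 111, 25, 0, 0, 0, 0.9], [-59, 111, 25, 0, 0, 0, 0.9]]]}}

```text
time_s: 34.8
tcp_pos: [0.6116, 0.1785, 0.1136]
tcp_rot: [0.766, 0.642, -0.002, -0.001]
wrist_force: [0.1, 0.5, -0.5]
width: 0.0365
gripper_force: 25.4
```

```bash
python3 g.py .615 .177 .0353
```

```text
t 34.8 tcp [0.6116 0.1785 0.1136] w 0.0365 gf 25.4 F [ 0.1  0.5 -0.5] q6 [-0.1   0.65 -0.37  1.88  0.35  0.68 -0.85]
turn deg [-0.3  0.1 -0.1]
shift [0.615, 0.177, 0.0353] [-0.8  4.  78.3]
```

{"op": "carry_out", "data": {"targets": [[[0, 1, 8, 0, 0, 0, 0.9], [0, 1, 18, 0, 0, 0, 0.9], [0, 1, 28, 0, 0, 0, 0.9], [0, 1, 38, 0, 0, 0, 0.9], [0, 1, 45, 0, 0, 0, 0.9], [0, 1, 48, 0, 0, 0, 0.9], [0, 1, 48, 0, 0, 0, 0.9], [0, 1, 48, 0, 0, 0, 0.9]]]}}

```text
time_s: 35.6
tcp_pos: [0.616, 0.1773, 0.068]
tcp_rot: [0.767, 0.641, 0.0, 0.0]
wrist_force: [0.2, 0.4, -0.8]
width: 0.0359
gripper_force: 25.4
```

```bash
python3 g.py .615 .177 .0353
```

```text
t 35.6 tcp [0.616  0.1773 0.068 ] w 0.0359 gf 25.4 F [ 0.2  0.4 -0.8] q6 [-0.13  0.71 -0.33  1.89  0.39  0.6  -0.88]
turn deg [ 0.  -0.  -0.2]
shift [0.615, 0.177, 0.0353] [-0.5 -1.  32.7]
```

{"op": "carry_out", "data": {"targets": [[[0, -1, 4, 0, 0, 0, 0.9], [0, -1, 8, 0, 0, 0, 0.9], [0, -1, 13, 0, 0, 0, 0.9], [0, -1, 18, 0, 0, 0, 0.9], [0, -1, 23, 0, 0, 0, 0.9], [0, -1, 27, 0, 0, 0, 0.9], [0, -1, 29, 0, 0, 0, 0.9], [0, -1, 30, 0, 0, 0, 0.9]]]}}

```text
time_s: 36.4
tcp_pos: [0.6147, 0.1773, 0.0375]
tcp_rot: [0.767, 0.641, -0.0, -0.0]
wrist_force: [-0.2, -0.2, -1.4]
width: 0.0364
gripper_force: 25.4
```

```bash
python3 g.py .615 .177 .0353
```

```text
t 36.4 tcp [0.6147 0.1773 0.0375] w 0.0364 gf 25.4 F [-0.2 -0.2 -1.4] q6 [-0.14  0.76 -0.31  1.9   0.41  0.54 -0.9 ]
turn deg [-0.   0.  -0.2]
shift [0.615, 0.177, 0.0353] [-0.2  0.3  2.2]
```

{"op": "carry_out", "data": {"targets": [[[0, 0, 1, 0, 0, 0, 0.9], [0, 0, 2, 0, 0, 0, 0.9], [0, 0, 2.2, 0, 0, 0, 0.9], [0, 0, 2.2, 0, 0, 0, 0.6], [0, 0, 2.2, 0, 0, 0, 0.5], [0, 0, 2.2, 0, 0, 0, 0.4], [0, 0, 2.2, 0, 0, 0, 0.3], [0, 0, 2.2, 0, 0, 0, 0.25]]]}}

```text
time_s: 37.2
tcp_pos: [0.6149, 0.1773, 0.0357]
tcp_rot: [0.767, 0.641, 0.0, 0.0]
wrist_force: [-0.4, -0.6, 0.6]
width: 0.0638
gripper_force: 0.0
```

{"op": "carry_out", "data": {"targets": [[[0, 0, -5, 0, 0, 0, 0.25], [0, 0, -25, 0, 0, 0, 0.25], [0, 0, -55, 0, 0, 0, 0.25], [0, 0, -90, 0, 0, 0, 0.2], [-5, -25, -105, 0, 0, 0, 0], [-8, -60, -105, 0, 0, 0, 0], [-12, -95, -105, 0, 0, 0, 0], [-16, -130, -105, 0, 0, 0, 0]]]}}

```text
time_s: 38.0
tcp_pos: [0.483, 0.1848, 0.1413]
tcp_rot: [0.768, 0.641, 0.001, 0.0]
wrist_force: [-0.7, 1.2, -0.5]
width: 0.0856
gripper_force: 0.0
```

{"op": "carry_out", "data": {"targets": [[[0, -5, 0, 0, 0, 0, 0], [0, -10, 0, 0, 0, 0, 0], [0, -10, 0, 0, 0, 0, 0], [0, -10, 0, 0, 0, 0, 0], [0, -10, 0, 0, 0, 0, 0], [0, -10, 0, 0, 0, 0, 0], [0, -10, 0, 0, 0, 0, 0], [0, -10, 0, 0, 0, 0, 0]]]}}

```text
time_s: 38.8
tcp_pos: [0.4744, 0.1864, 0.1405]
tcp_rot: [0.768, 0.641, -0.0, -0.0]
wrist_force: [-0.9, -0.2, 0.2]
width: 0.0854
gripper_force: 0.0
```

Run:
```python
from station import *
from h import *
import pickle
np.set_printoptions(precision=4,suppress=True)
T,S=get_image('top'),get_image('side');d=pickle.load(open('im0.pkl','rb'))
a=cv2.resize(S['image'][120:285,120:330],None,fx=3.7,fy=3.5,interpolation=cv2.INTER_CUBIC);cv2.imwrite('pics/end.png',a[...,::-1])
a=cv2.resize(T['image'][135:215,120:380],None,fx=3,fy=3,interpolation=cv2.INTER_CUBIC);cv2.imwrite('pics/endt.png',a[...,::-1])
m=masks(S['image'])
for n,X in(('green',[.625,.2335,.068]),('black',[.635,.2905,.068]),('red',[.615,.176,.068]),('stopper',[.608,-.1335,.0938])):
    X=np.array(X);p=proj(S,X);q,st,_=blob(m[n],tuple(p.astype(int)),14);print(n,p,q,st[4],plane(S,q,X[2]))
```

```text
green [174.9903 233.1141] [176.2703 233.0811] 74 [0.6224 0.2322 0.068 ]
black [155.7881 246.9814] [158.0508 246.4407] 59 [0.6316 0.287  0.068 ]
red [192.8867 220.1578] [193.6071 219.6429] 56 [0.6146 0.1736 0.068 ]
stopper [254.8046 152.9626] [259.4 152.5] 10 [ 0.5973 -0.1411  0.0938]
```

View pics/end.png

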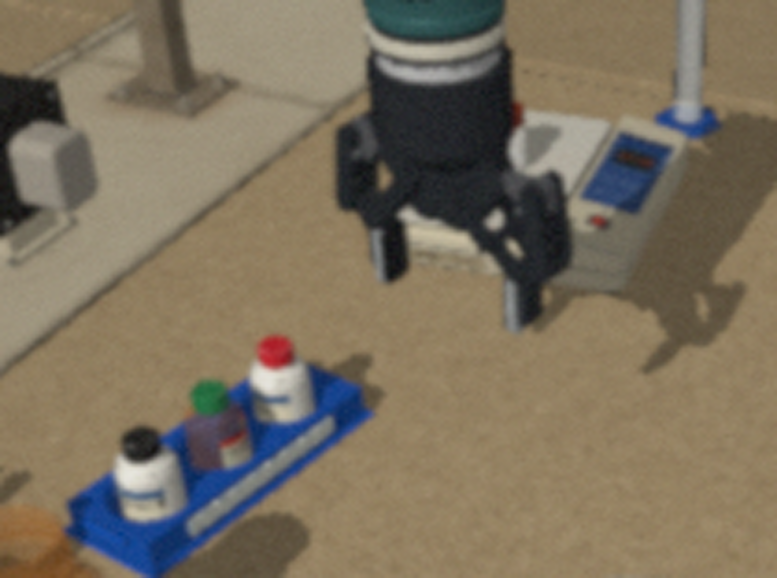

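View pics/endt.png

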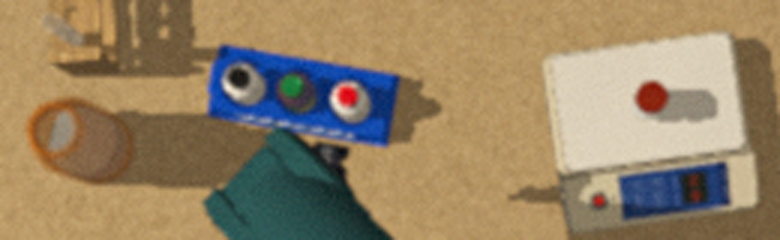

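The caddy order is right, all three bottles upright: black (140,440), green (210,395), red (275,352) in the side view. The stopper sits on the jar at (652,97) in the top view, but the arm hides it in the side view. I'll move aside and triangulate its height.

{"op": "carry_out", "data": {"targets": [[[10, -2, -5, 0, 0, 0, 0], [40, -10, -20, 0, 0, 0, 0], [75, -20, -40, 0, 0, 0, 0], [105, -25, -60, 0, 0, 0, 0], [120, -28, -70, 0, 0, 0, 0], [120, -28, -70, 0, 0, 0, 0], [120, -28, -70, 0, 0, 0, 0], [120, -28, -70, 0, 0, 0, 0]]]}}

```text
time_s: 39.7
tcp_pos: [0.4676, 0.3065, 0.2092]
tcp_rot: [0.768, 0.64, -0.002, 0.001]
wrist_force: [-0.1, -1.1, -0.1]
width: 0.0854
gripper_force: 0.0
```

Run:
```python
from station import *
from h import *
np.set_printoptions(precision=4,suppress=True)
T,S=get_image('top'),get_image('side')
p,a,_=blob(masks(T['image'])['stopper'],(337,167),12);q,b,_=blob(masks(S['image'])['stopper'],(255,153),14)
print(p,a,q,b,tri(T,p,S,q),plane(T,p,.0938))
cv2.imwrite('pics/fin.png',cv2.resize(S['image'][115:205,210:330],None,fx=6,fy=6,interpolation=cv2.INTER_CUBIC)[...,::-1])
```

```text
[336.9079 167.0263] [332 162  11  10  76] [255.4545 152.7424] [251 149  10   9  66] (array([ 0.6065, -0.1323,  0.0955]), [np.float64(0.001093666708831181), np.float64(0.0010936667088311636)]) [ 0.6078 -0.1321  0.0938]
```

View pics/fin.png

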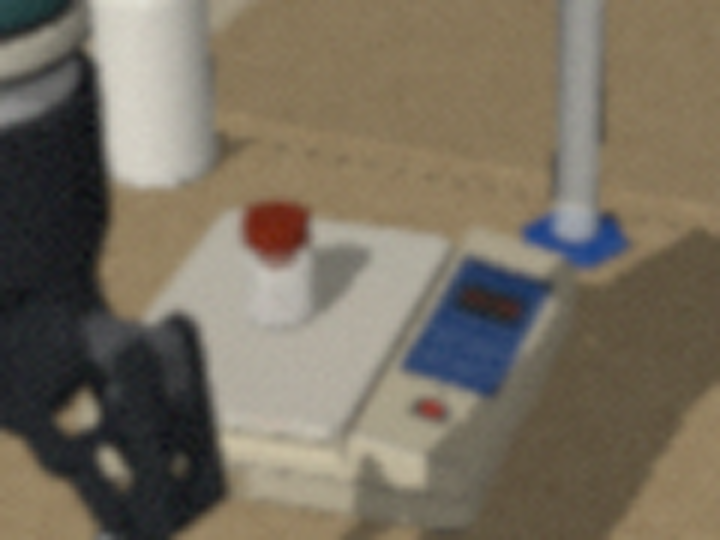

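The stopper head at (277,230) sits level on the jar. Its triangulated centre is 95.5 mm high against 93.8 mm expected, within calibration, and it is over the middle of the pan. Handing in.

```bash
python3 -c "
from station import *
print(sign_off())"
```

```text
the job is handed in; nothing more can be done
None
```

The job is handed in; sign-off gave no verdict. By the last pictures, the stoppered jar stands at the middle of the pan, and the black, green and red bottles stand upright in the left, middle and right wells.

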